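# Stand the desk clock on the revolving caddy and turn it to the front

## Task

Stand the small desk clock upright and centred on the narrow raised plinth of the revolving desk caddy, its dial facing squarely outwards from the caddy, and let go of it. Then turn the caddy's deck smoothly, so that the clock stays in place, by the upright grip at its centre until the plinth with the clock is in line with the tongue that sticks out of the caddy's foot, and finish while still gripping the centre grip firmly, so that the deck is held still there: do not let go. Do not topple the clock, and leave the remote control, the notebooks and the tube where they are.

Things in the scene. Friction and masses are not known exactly. Their poses are not given: they have to be found in the camera images.
- caddy: Foot of the caddy, fixed to the table: dark disc 230 mm across, 12 mm high, with a 24 mm wide tongue sticking out at its front (own -x) to 177 mm from the axis. Origin: on the turning axis at table height; z up. Above it turns the deck (260 mm across, top 30 mm above the table) with plinth, centre grip and, fixed on it, a pen cup, card box and jar, all under 145 mm above the table.
- tongue (a point): A point on top of the foot's tongue, 165 mm from the turning axis towards the foot's -x, 12 mm above the table. It marks the caddy's front and does not turn with the deck.
- carousel (a joint): Angle of the deck on the foot, rad; grows counter-clockwise seen from above; 0 when the plinth is exactly in line with the tongue; can turn more than a full turn either way. Light bearing with some friction (about 0.07 N m): it stays where it is left.
- plinth (a point): Narrow wooden block fixed upright on the deck, 26 mm deep (its x) by 50 mm wide (its y), with a flat black rubber top 75 mm above the table and 45 mm above the deck. Origin: centre of its top face, 88 mm from the turning axis. Its -x points straight outwards from the axis, z up; it turns with the deck. Only friction keeps the clock on it: jerky turning shakes the clock round or off.
- knob (a point): Centre grip of the deck: an upright flat dark wooden bar on the turning axis, 14 mm thick (its x), 48 mm wide (its y), 50 mm high, from 105 mm to 155 mm above the table, rigidly fixed to the deck. Origin: on the axis, 139 mm above the table, a good height to grip. Its x and y axes are parallel to the plinth's (the thin direction points at the plinth).
- clock: Small white desk clock, loose, standing on the table, about 170 g: a slab 30 mm deep (its x), 62 mm wide (its y), 74 mm high, with a half-round top. Origin: centre of its underside; z up. The round dial with black rim and hands is on its -x face; the +x face has a small grey battery cover low down, and a small grey button stands on the top nearer the back.
- dial (a point): Centre of the clock's dial, on its -x face, 15 mm in front of the clock's origin and 43 mm above its underside.
- remote: Black remote control lying on the table, 170 x 44 x 18 mm, long along its x; origin at the centre of its underside. To be left alone.
- notebooks: Small stack of two notebooks lying on the table, 150 x 105 x 28 mm; origin at the centre of the underside. To be left alone.
- tube: Grey hand cream tube standing on its cap, 42 mm across, 119 mm high; origin at the centre of its underside. To be left alone.
Things that resemble listed ones, but are neither listed nor needed, are in the scene too. Of the things that look like the clock, take the one that is farthest to the robot's left at the start.

How it is judged:
On the way, in this order (a step that is already met when the one before it is completed fails the run):
1. the clock stands upright and centred on the plinth, dial outwards, let go of (contact force between clock and carousel_c0 above 0.4 N and angle between clock's own z axis and vertical below 0.15 rad and x of clock in the frame of plinth between -0.012 and 0.012 m and y of clock in the frame of plinth between -0.014 and 0.014 m and angle between the x axis of clock and the x axis of plinth, either way round below 0.35 rad and x of dial in the frame of plinth below 0 m and contact force between the fingers and clock below 0.05 N), for 0.3 s.
2. the deck is turned so that the plinth with the clock is in line with the tongue (contact force between clock and carousel_c0 above 0.4 N and angle between clock's own z axis and vertical below 0.15 rad and x of clock in the frame of plinth between -0.012 and 0.012 m and y of clock in the frame of plinth between -0.014 and 0.014 m and angle between the x axis of clock and the x axis of plinth, either way round below 0.35 rad and x of dial in the frame of plinth below 0 m and x of plinth in the frame of caddy below 0 m and y of plinth in the frame of caddy between -0.0105 and 0.0105 m), for 0.2 s.
At the end, for the whole second after the job is handed in: Clock let go, on the plinth, upright within 0.15 rad, centred within 12 mm (depth) and 14 mm (width), dial outwards within 0.35 rad; plinth in line with the tongue within 10.5 mm (0.12 rad); deck and clock at rest (0.05 rad/s, 0.02 m/s); fingers grip the centre grip with over 3 N (all of step 2 and contact force between the fingers and clock below 0.05 N and contact force between the fingers and carousel_c2 above 3 N and velocity of joint carousel between -0.05 and 0.05 rad/s and linear speed of clock below 0.02 m/s); the arm keeps its last pose, push and grip.
It fails at once if the clock is toppled (angle between clock's own z axis and vertical above 0.7 rad).
It fails at once if the remote is disturbed (distance of remote from where it was at the start of the episode above 0.02 m).
It fails at once if the notebooks is disturbed (distance of notebooks from where it was at the start of the episode above 0.02 m).
It fails at once if the tube is disturbed (distance of tube from where it was at the start of the episode above 0.02 m).
It also fails if it takes over 67 s, if anything falls off the work surface, if the arm or the gripper's body presses on something with over 40 N, if the wrist force passes 120 N, or if a joint passes its speed limit or range.

## Robot

A 6-joint arm with a two-finger parallel gripper is mounted at the origin on the work surface. World frame = base frame: x ahead of the robot, y to its left, z up, the work surface at z = 0. Lengths are in m, angles in rad, forces in N, time in s.
With the tool pointing down it reaches from about 0.35 to 0.975 m from the base axis. Payload 4.9 kg.
Tool frame: the origin (TCP) lies on the centre line of the jaws, within the pads' length; the fingertips stand 25 mm ahead of it and the grasp point (between the pads) lies 6 mm ahead of it; z points along the fingers, x is the direction in which the jaws open and shut, and the axes are right-handed (so a half turn about z gives the same grasp; the last joint's range is limited). The gripper opens to 85 mm and grips with 20 to 120 N. Pads are 22 mm wide; open, the fingers measure 114 mm over their backs; the gripper's body (76 mm by 85 mm) begins 54 mm behind the grasp point. The pads swing forward as they close: fully open they stand 13 mm farther back than shut.
Start: joints at [-1.286, 0.053, 1.613, -0, 1.476, -0.119], TCP at [0.246, -0.575, 0.219] pointing down, gripper open.
Joint ranges: [-3.01, 3.01], [-1.01, 2.22], [0.06, 2.58], [-1.02, 4.17], [0.09, 2.62], [-3.14, 3.14]. Speed limits (rad/s): [2.57, 2.57, 3.14, 3.14, 3.14, 3.14].

## Interface

Orientations are given as [roll, pitch, yaw] about the fixed x, y, z axes, in that order (R = Rz(yaw) Ry(pitch) Rx(roll)).
In Python, from station import robot, vision gives the robot as it stands.
- The arm moves only by the tool step_arm, never from a script. Its argument "increments" is a list of rows, each a list of 7 numbers: the shift along the world's x, y, z in m, then the turn, a rotation vector about the world's x, y, z in rad, then the closure in counts, from 0 (fully open) to 255 (shut). In form: [[dx, dy, dz, rx, ry, rz, jaw], ...]. A call has 1 to 10 rows; each row shifts and turns the pose as measured when the row begins; what a row does not reach is not made up. A row lasts 1/12 s, in which the tool goes at most 41.7 mm and 7.16 degrees, less where a joint would pass 70% of its speed; a pose out of reach is approached as far as the arm can. A call with a gripper value outside its range is refused whole. The fingers move at their own pace and stop on an object; "force" is the grip in N (left out, the last holds). Time passes only in rows, so rows that do not move let the fingers close. It gives the time, the measured TCP pose, the force and the opening at its end, in the units of the state.
- robot.get_obs(): the state, without advancing time (a new reading comes with each control period).
- vision.get_image(name): name is "side" or "top" or "wrist"; returns a dict with "pixels" (420x560x3 uint8, red, green, blue), "z_map" (420x560 float32, m along the optical axis (not along the pixel's ray), 0 where there is no reading), "K" (3x3 intrinsics, pixels), "R" (3x3) and "t" (3): a world point X has camera coordinates R X + t; the wrist camera has in their place "mount" (4x4, takes a point from camera to tool coordinates, whose origin is the TCP and whose axes are the tool frame's). Camera axes: x right, y down, z forward; pixel columns grow to the right and rows downward; lengths in m; the calibration is good to about 2 mm. A picture is of the moment at which its call begins: read the wrist's pose just before it.
- robot.sign_off(): hands the job in, once; it reports no verdict.
The state is a dict: "t": time; "joints": joint angles; "joint_vel": joint speeds; "joint_torque": joint torques, N m; "eef_pos": TCP position; "eef_rot": TCP orientation; "contact_force": force on the tool from outside, world axes, zero at the start; "moment": the same for the moment, N m; "width": finger opening in m.
Only numpy, scipy, OpenCV 4.12 (cv2) and the standard library are available. Lean on these libraries where they do the work, as an engineer would, in place of code of your own. Each camera call takes 0.05 s, during which the arm holds its last target. There are 200 camera calls.

## Working session

There is one attempt and no reset: what is moved stays moved. The work goes in short steps, Python scripts to look and compute and a tool call to move; the robot and the scene stay as the last step left them, time stands still between calls to the robot, and variables do not carry over. Pictures are saved under pics/ and viewed, about 8 in all and at most 12, crops included, and the job is handed in when it is done.

Besides the shell and the picture viewer there is one more tool, called after ">>>" as name([rows], argument=value, ...), one row to a line, values as JSON. step_arm: Moves the arm, as the interface text tells. Its arguments: {"type":"object","properties":{"increments":{"type":"array"},"force":{"type":"number"}},"required":["increments"]}

```bash
mkdir -p pics; cat > h.py <<'E'
import numpy as np, cv2
from station import robot, vision
def save(im,n,crop=None,s=1):
    p=im["pixels"][:,:,::-1]
    if crop: r0,r1,c0,c1=crop; p=p[r0:r1,c0:c1]
    cv2.imwrite(f"pics/{n}.png",cv2.resize(p,None,fx=s,fy=s,interpolation=cv2.INTER_CUBIC))
def world(im,z=None):
    "per-pixel world points from z_map (H,W,3)"
    h,w=im["z_map"].shape; u,v=np.meshgrid(np.arange(w),np.arange(h))
    d=im["z_map"]; r=np.stack([u,v,np.ones_like(u)],-1)@np.linalg.inv(im["K"]).T
    return (r*d[...,None]-im["t"])@im["R"]
def ray(im,u,v,z):
    "pixel -> world at height z"
    R,t=im["R"],im["t"]; c=-R.T@t; d=R.T@np.linalg.inv(im["K"])@np.array([u,v,1.]); return c+d*(z-c[2])/d[2]
E
python3 - <<'E'
from h import *
a=vision.get_image("top");b=vision.get_image("side")
np.save("top0.npy",a,allow_pickle=True);np.save("side0.npy",b,allow_pickle=True)
p=np.hstack([a["pixels"],b["pixels"]])[:,:,::-1]
cv2.imwrite("pics/top0.png",a["pixels"][:,:,::-1]);cv2.imwrite("pics/side0.png",b["pixels"][:,:,::-1])
for i in (a,b): print(-i["R"].T@i["t"], i["R"].tolist(), i["K"][0,0])
o=robot.get_obs();print(o)
E
```

```text
[0.38818282 0.00769775 1.34538781] [[0.027700421421302145, -0.9996134738426645, 0.002364226148851182], [-0.9923817929303232, -0.02778390357019318, -0.12002679601988418], [0.12004608995497912, 0.0009785778471097634, -0.9927678372469155]] 490.43547288182384
[0.11768037 0.88792364 0.93533301] [[-0.8974159307876297, -0.44116375917300943, 0.0043800411996671815], [-0.28856131261401663, 0.579424077634154, -0.7622336302737405], [0.33373195236753644, -0.6853045132276224, -0.6472871913755159]] 470.080703469484
{'t': 0.1, 'joints': array([-1.28600475e+00,  5.32956673e-02,  1.61411205e+00, -3.86724980e-05,
        1.47599617e+00, -1.18995454e-01]), 'joint_vel': array([-1.24706481e-04, -1.06505512e-03, -4.67594259e-03,  1.01888775e-03,
        1.18423178e-03, -4.32593505e-05]), 'joint_torque': array([-2.04140133e-04, -3.94905603e+01, -3.71362889e+01, -1.44420628e-04,
        3.85385109e-03, -1.08013992e-05]), 'eef_pos': array([ 0.24539697, -0.57419261,  0.21780965]), 'eef_rot': array([-3.14141585e+00,  1.80299133e-03, -1.16700545e+00]), 'contact_force': array([0.49887295, 0.69639778, 0.39976569]), 'moment': array([-0.01090029,  0.00428505, -0.05095096]), 'width': 0.08552350718335514}
```

View pics/top0.png

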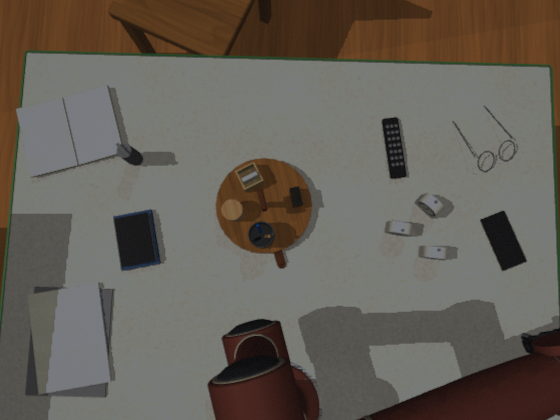

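View pics/side0.png

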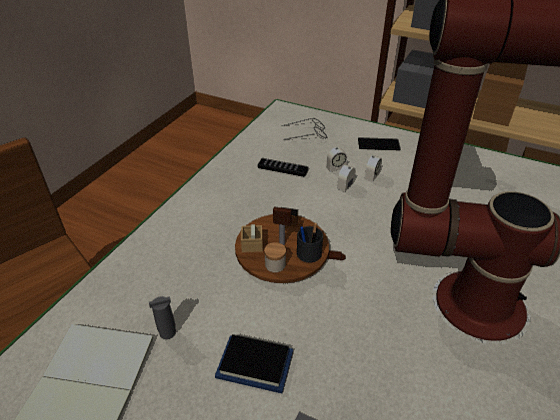

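The top view shows three clocks at about (398,228), (430,204) and (434,252). The robot's left is image left, so the one meant is (398,228). The caddy is centred near (264,205), with the black plinth top at (296,197), the knob at (264,200) and the tongue at (281,258). The tube is at (132,156), the remote at (394,148) and the notebooks at (137,240).

```bash
python3 - <<'E'
from h import *
a=np.load("top0.npy",allow_pickle=True).item();b=np.load("side0.npy",allow_pickle=True).item()
p=a["pixels"][:,:,::-1];q=b["pixels"][:,:,::-1]
r=lambda x,s:cv2.resize(x,s,interpolation=cv2.INTER_CUBIC)
A=r(p[150:275,210:325],(368,400)); B=r(p[190:265,380:460],(427,400)); C=r(q[140:200,310:400],(795,530))[:200*2+100]
cv2.imwrite("pics/c1.png",np.hstack([A,B])); cv2.imwrite("pics/c2.png",C)
W=world(a)
hsv=cv2.cvtColor(p,cv2.COLOR_BGR2HSV)
# clocks: points above table
for (u,v) in [(398,228),(430,204),(434,252)]:
    m=np.zeros(p.shape[:2],bool);m[v-18:v+18,u-20:u+20]=1
    m&=W[...,2]>0.055
    P=W[m]; rect=cv2.minAreaRect((P[:,:2]*1000).astype(np.float32)); print("clock",u,v,m.sum(),P.mean(0).round(4),P[:,2].max(),rect)
# plinth top
for n,lo,hi,box in [("plinth",.068,.083,(180,215,282,312)),("knob",.145,.165,(180,225,250,280))]:
    m=np.zeros(p.shape[:2],bool);m[box[0]:box[1],box[2]:box[3]]=1
    m&=(W[...,2]>lo)&(W[...,2]<hi);P=W[m];print(n,m.sum(),P.mean(0).round(4),cv2.minAreaRect((P[:,:2]*1000).astype(np.float32)))
# deck circle
m=np.zeros(p.shape[:2],bool);m[140:270,200:330]=1
m&=(W[...,2]>.022)&(W[...,2]<.2);P=W[m];print("deck",m.sum(),cv2.minEnclosingCircle((P[:,:2]*1000).astype(np.float32)))
print("tongue", ray(a,282,263,.012))
E
```

```text
clock 398 228 270 [ 0.4692 -0.2985  0.1069] 1.3453878142341833 ((443.8179016113281, -164.77442932128906), (44.61070251464844, 359.69091796875), 10.80834674835205)
clock 430 204 288 [ 0.5299 -0.3719  0.1221] 1.3453878142341833 ((453.3127136230469, -207.94259643554688), (61.15388488769531, 446.352783203125), 24.60731315612793)
clock 434 252 278 [ 0.4088 -0.3873  0.1011] 1.3453878142341833 ((407.4629821777344, -210.67578125), (33.46223831176758, 437.1671142578125), 0.6684748530387878)
plinth 193 [ 0.5451 -0.0317  0.0753] ((545.4260864257812, -31.577438354492188), (50.65543746948242, 25.860559463500977), 13.896432876586914)
knob 108 [0.5239 0.0535 0.1549] ((524.0923461914062, 53.66071319580078), (47.36721420288086, 13.807083129882812), 14.240936279296875)
deck 7141 ((524.6028442382812, 53.61840057373047), 129.8222198486328)
tongue [ 0.37097976 -0.00176122  0.012     ]
```

View pics/c1.png

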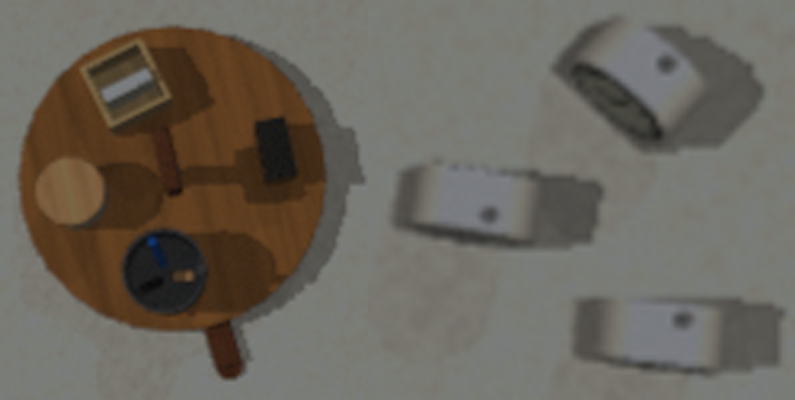

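View pics/c2.png

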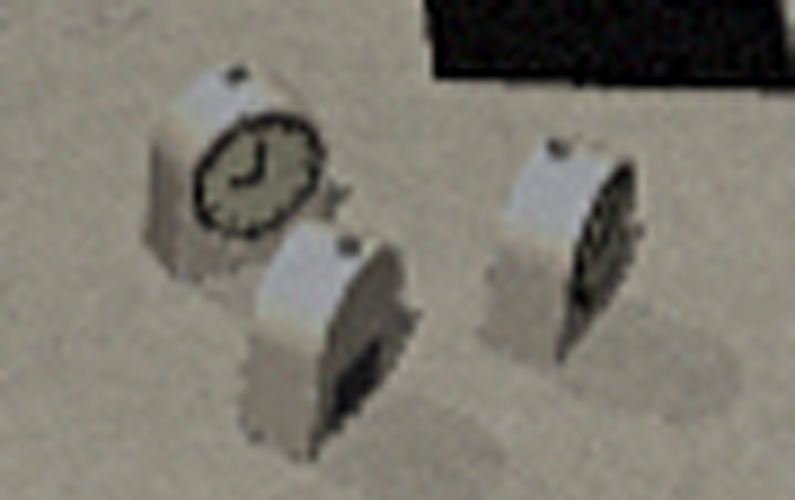

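The crops confirm it. The target is the middle clock at (398,228) in the top view, nearest in the side view. Its battery cover faces the robot and the button sits on the robot's side, so its dial points to about world +x. The two lookalikes lie farther right.

```bash
python3 - <<'E'
from h import *
a=np.load("top0.npy",allow_pickle=True).item();b=np.load("side0.npy",allow_pickle=True).item()
W=world(a);p=a["pixels"]
def sel(u,v,lo,hi,r=20):
    m=np.zeros(W.shape[:2],bool);m[v-r:v+r,u-r:u+r]=1
    return m&(W[...,2]>lo)&(W[...,2]<hi)&(a["z_map"]>0)
for (u,v) in [(398,228),(430,204),(434,252)]:
    for lo in(.035,.055):
        P=W[sel(u,v,lo,.09)];print(u,v,len(P),P[:,2].max().round(3),cv2.minAreaRect((P[:,:2]*1000).astype(np.float32)))
B=world(b);m=np.zeros(B.shape[:2],bool);m[160:195,335:358]=1
P=B[m&(B[...,2]>.02)&(B[...,2]<.09)];print("side",len(P),cv2.minAreaRect((P[:,:2]*1000).astype(np.float32)))
# tongue by colour (dark red-brown)
hsv=cv2.cvtColor(p,cv2.COLOR_RGB2HSV)
ax=np.array([.5242,.0536])
d=np.linalg.norm(W[...,:2]-ax,axis=2)
m=(hsv[...,1]>110)&(d>.135)&(d<.18)&(W[...,2]<.03)&(W[...,2]>.004)
P=W[m];c=P[:,:2].mean(0);print("tongue",m.sum(),P.mean(0),d[m].max(),np.degrees(np.arctan2(*(c-ax)[::-1])))
E
```

```text
398 228 305 0.079 ((472.36962890625, -308.8104553222656), (61.07944107055664, 31.834421157836914), 81.14126586914062)
398 228 262 0.079 ((472.405517578125, -309.4424133300781), (59.76826477050781, 31.796850204467773), 80.32328033447266)
430 204 355 0.08 ((536.009521484375, -390.20501708984375), (60.69926834106445, 33.183048248291016), 48.03101348876953)
430 204 276 0.08 ((536.4364624023438, -390.0221252441406), (58.55054473876953, 32.53079605102539), 47.13283157348633)
434 252 312 0.081 ((408.7501220703125, -400.9913330078125), (61.818450927734375, 31.726423263549805), 85.11985778808594)
434 252 271 0.081 ((408.8164367675781, -400.2145690917969), (58.78547286987305, 31.726423263549805), 85.11985778808594)
side 350 ((485.6419677734375, -337.6988525390625), (58.779502868652344, 137.38931274414062), 26.13758659362793)
tongue 96 [0.37987063 0.00401583 0.01145291] 0.1732142661812736 -161.03990753215197
```

>>> step_arm([
  [0.0227,0.0265,0,0,0,0.101,0],
  [0.0227,0.0265,0,0,0,0.101,0],
  [0.0227,0.0265,0,0,0,0.101,0],
  [0.0227,0.0265,0,0,0,0.101,0],
  [0.0227,0.0265,0,0,0,0.101,0],
  [0.0227,0.0265,0,0,0,0.101,0],
  [0.0227,0.0265,0,0,0,0.101,0],
  [0.0227,0.0265,0,0,0,0.101,0],
  [0.0227,0.0265,0,0,0,0.101,0],
  [0.0227,0.0265,0,0,0,0.101,0],
])

```text
t: 0.93
eef_pos: [0.473, -0.299, 0.2111]
eef_rot: [-3.14, 0.01, -0.122]
contact_force: [0.5, -0.2, -0.4]
width: 0.0854
```

>>> step_arm([
  [-0.001,-0.01,0,0,0,-0.03,0],
  [0,0,0,0,0,0,0],
])

```text
t: 1.1
eef_pos: [0.4756, -0.3027, 0.2101]
eef_rot: [-3.137, 0.01, -0.141]
contact_force: [-0.3, -0.1, 0.0]
width: 0.0855
```

```bash
cat >> h.py <<'E'
from scipy.spatial.transform import Rotation as Ro
def wworld(o,im):
    h,w=im["z_map"].shape; u,v=np.meshgrid(np.arange(w),np.arange(h))
    r=np.stack([u,v,np.ones_like(u)],-1)@np.linalg.inv(im["K"]).T*im["z_map"][...,None]
    M=im["mount"]; r=r@M[:3,:3].T+M[:3,3]
    return r@Ro.from_euler("xyz",o["eef_rot"]).as_matrix().T+o["eef_pos"]
E
python3 - <<'E'
from h import *
o=robot.get_obs();w=vision.get_image("wrist");save(w,"w1")
print(o["eef_pos"],o["eef_rot"])
P=wworld(o,w);ok=(w["z_map"]>0)&(np.linalg.norm(P[...,:2]-[.472,-.309],axis=2)<.06)
for lo in (.03,.05):
    Q=P[ok&(P[...,2]>lo)&(P[...,2]<.085)];print(len(Q),Q[:,2].max(),cv2.minAreaRect((Q[:,:2]*1000).astype(np.float32)))
E
```

```text
[ 0.47560639 -0.30266147  0.21005327] [-3.13718781  0.00997595 -0.14063501]
2679 0.07868666674181327 ((474.6395263671875, -308.12542724609375), (60.1097526550293, 31.857681274414062), 81.00845336914062)
2507 0.07868666674181327 ((474.5899658203125, -308.438720703125), (59.475379943847656, 31.857681274414062), 81.00845336914062)
```

View pics/w1.png

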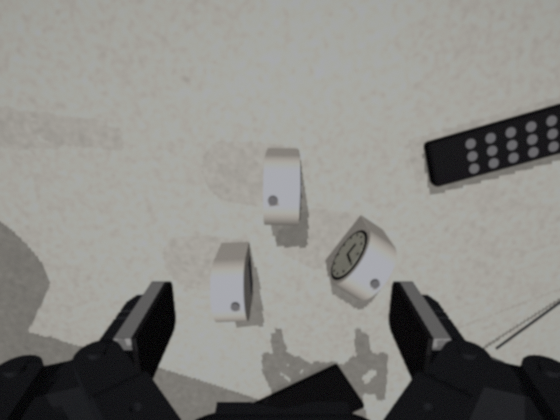

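The wrist view shows the target clock at (282,185), clear of the two others at (232,282) and (362,262). I'm lowering onto it.

>>> step_arm([
  [-0.002,-0.006,-0.01,-0.005,-0.01,-0.016,0],
  [0,0,-0.025,0,0,0,0],
  [0,0,-0.025,0,0,0,0],
  [0,0,-0.02,0,0,0,0],
  [0,0,-0.01,0,0,0,0],
  [0,0,0,0,0,0,0],
])

```text
t: 1.65
eef_pos: [0.4699, -0.3129, 0.1178]
eef_rot: [-3.14, -0.003, -0.168]
contact_force: [0.5, 0.4, -0.1]
width: 0.0852
```

>>> step_arm([
  [0.004,0.0045,-0.01,0,0.003,0.01,0],
  [0,0,-0.018,0,0,0,0],
  [0,0,-0.018,0,0,0,0],
  [0,0,-0.012,0,0,0,0],
  [0,0,0,0,0,0,0],
  [0,0,0,0,0,0,0],
])

```text
t: 2.15
eef_pos: [0.4759, -0.3114, 0.0615]
eef_rot: [3.139, -0.007, -0.16]
contact_force: [0.5, 0.2, 0.8]
width: 0.0853
```

>>> step_arm([
  [-0.002,0.003,-0.006,0.0,0.006,0,0],
  [0,0,0,0,0,0,0],
  [0,0,0,0,0,0,80],
  [0,0,0,0,0,0,120],
  [0,0,0,0,0,0,160],
  [0,0,0,0,0,0,200],
  [0,0,0,0,0,0,230],
  [0,0,0,0,0,0,230],
  [0,0,0,0,0,0,230],
  [0,0,0,0,0,0,230],
], force=30)

```text
t: 2.98
eef_pos: [0.48, -0.3122, 0.0654]
eef_rot: [3.131, -0.015, -0.16]
contact_force: [-0.6, 0.0, 0.2]
width: 0.0085
```

The opening is 8.5 mm, so the jaws didn't take the 30 mm clock. I'll look.

```bash
python3 - <<'E'
from h import *
o=robot.get_obs();w=vision.get_image("wrist");s=vision.get_image("side")
r=lambda x,s:cv2.resize(x[:,:,::-1],s,interpolation=cv2.INTER_CUBIC)
cv2.imwrite("pics/l1.png",np.hstack([r(w["pixels"],(400,300)),r(s["pixels"][120:210,290:410],(400,300))]))
print(o)
E
```

```text
{'t': 2.9833, 'joints': array([-7.05826243e-01,  6.18712643e-02,  1.87249181e+00, -1.75444065e-03,
        1.18859639e+00, -5.45048961e-01]), 'joint_vel': array([ 0.00049301, -0.00786399, -0.01197515,  0.00584265,  0.0037705 ,
        0.0013133 ]), 'joint_torque': array([ 7.45999231e-02, -3.62160516e+01, -3.35870326e+01,  3.88805964e-02,
       -9.69323027e-02,  2.38158900e-04]), 'eef_pos': array([ 0.47996568, -0.31220421,  0.06540407]), 'eef_rot': array([ 3.13052928, -0.01508232, -0.16005467]), 'contact_force': array([-0.61428244,  0.00608096,  0.17117809]), 'moment': array([-0.0154783 ,  0.05003598, -0.00615468]), 'width': 0.008498670651796436}
```

View pics/l1.png

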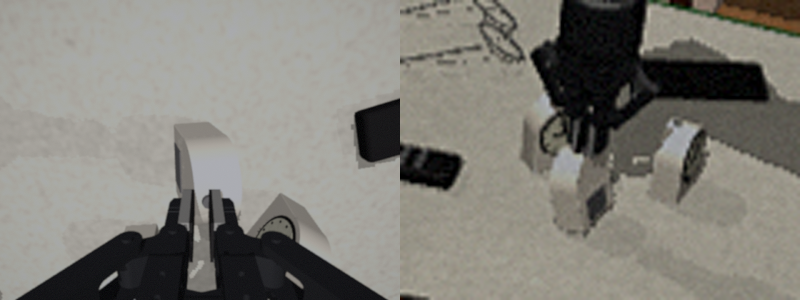

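The jaws have shut on nothing, on the −y side of the clock, which is still upright. I'll measure where it is, and whether the TCP reading is steady.

```bash
python3 - <<'E'
from h import *
a=vision.get_image("top");W=world(a)
for i in range(3):
    o=robot.get_obs();w=vision.get_image("wrist");print(o["t"],o["eef_pos"].round(4),o["eef_rot"].round(4))
print(w["mount"].round(3).tolist(), w["K"][0,0])
P=wworld(o,w)
for n,P,z in(("wrist",P,w["z_map"]),("top",W,a["z_map"])):
    ok=(z>0)&(np.linalg.norm(P[...,:2]-[.474,-.295],axis=2)<.055)&(P[...,2]>.05)&(P[...,2]<.082)
    Q=P[ok];print(n,len(Q),Q.mean(0),cv2.minAreaRect((Q[:,:2]*1000).astype(np.float32)))
    ok=(z>0)&(P[...,2]>.0)&(P[...,2]<.3)&(np.linalg.norm(P[...,:2]-o["eef_pos"][:2],axis=2)<.02)
    print("fingers region",P[ok].mean(0) if ok.any() else None, P[ok][:,2].min() if ok.any() else 0)
E
```

```text
3.1333 [ 0.4793 -0.3119  0.0644] [ 3.1311 -0.0134 -0.1601]
3.1833 [ 0.4792 -0.3119  0.0644] [ 3.1312 -0.0133 -0.1601]
3.2333 [ 0.4793 -0.3119  0.0645] [ 3.1311 -0.0134 -0.1602]
[[1.0, -0.001, 0.002, 0.0], [0.001, 0.949, 0.316, -0.082], [-0.002, -0.316, 0.949, -0.155], [0.0, 0.0, 0.0, 1.0]] 374.85693832537675
wrist 6793 [ 0.48887573 -0.29757385  0.06801501] ((487.68304443359375, -308.3754577636719), (56.75346374511719, 36.25981521606445), 81.03160095214844)
fingers region [ 0.48080653 -0.30285354  0.10641166] 0.013455623715003272
top 60 [ 0.49263329 -0.28914424  0.06137929] ((492.30023193359375, -287.4978942871094), (11.696905136108398, 38.0843620300293), 54.30414581298828)
fingers region None 0
```

```bash
python3 - <<'E'
from h import *
o=robot.get_obs();w=vision.get_image("wrist");P=wworld(o,w)
hsv=cv2.cvtColor(w["pixels"],cv2.COLOR_RGB2HSV)
for lo,hi in((.02,.04),(.04,.06),(.06,.085)):
    m=(hsv[...,2]>60)&(w["z_map"]>0)&(P[...,2]>lo)&(P[...,2]<hi)&(np.linalg.norm(P[...,:2]-[.48,-.295],axis=2)<.05)
    Q=P[m];v,u=np.nonzero(m);print(lo,len(Q),u.min(),u.max(),v.min(),v.max(),Q.min(0).round(3),Q.max(0).round(3),cv2.minAreaRect((Q[:,:2]*1000).astype(np.float32)))
# top surface profile: along columns of the white top
for v in range(165,290,15):
    print(v,[(u,*P[v,u].round(3)) for u in range(240,345,15)])
E
```

```text
0.02 1120 247 316 179 276 [ 0.458 -0.335  0.02 ] [ 0.502 -0.277  0.04 ] ((468.8956298828125, -299.2049560546875), (68.28893280029297, 30.204641342163086), 49.918277740478516)
0.04 1907 254 331 189 264 [ 0.466 -0.318  0.04 ] [ 0.506 -0.278  0.06 ] ((486.5042724609375, -300.1419372558594), (40.95989990234375, 35.76697540283203), 81.22441864013672)
0.06 5735 241 339 206 316 [ 0.465 -0.335  0.06 ] [ 0.507 -0.28   0.085] ((485.00677490234375, -308.6535949707031), (54.64725112915039, 41.59880065917969), 84.90583801269531)
165 [(240, np.float64(0.462), np.float64(-0.272), np.float64(0.0)), (255, np.float64(0.471), np.float64(-0.274), np.float64(-0.001)), (270, np.float64(0.48), np.float64(-0.276), np.float64(-0.001)), (285, np.float64(0.489), np.float64(-0.277), np.float64(0.0)), (300, np.float64(0.497), np.float64(-0.278), np.float64(0.0)), (315, np.float64(0.506), np.float64(-0.28), np.float64(-0.001)), (330, np.float64(0.515), np.float64(-0.281), np.float64(-0.001))]
180 [(240, np.float64(0.461), np.float64(-0.282), np.float64(-0.0)), (255, np.float64(0.472), np.float64(-0.278), np.float
[... 2834 characters left out ...]
4(0.482), np.float64(-0.304), np.float64(0.077)), (300, np.float64(0.489), np.float64(-0.301), np.float64(0.085)), (315, np.float64(0.495), np.float64(-0.309), np.float64(0.073)), (330, np.float64(0.502), np.float64(-0.311), np.float64(0.072))]
285 [(240, np.float64(0.465), np.float64(-0.301), np.float64(0.089)), (255, np.float64(0.472), np.float64(-0.299), np.float64(0.096)), (270, np.float64(0.477), np.float64(-0.3), np.float64(0.096)), (285, np.float64(0.481), np.float64(-0.31), np.float64(0.08)), (300, np.float64(0.488), np.float64(-0.301), np.float64(0.097)), (315, np.float64(0.494), np.float64(-0.306), np.float64(0.091)), (330, np.float64(0.501), np.float64(-0.318), np.float64(0.071))]
```

```bash
python3 - <<'E'
from h import *
w=vision.get_image("wrist");s=vision.get_image("side")
r=lambda x,s:cv2.resize(np.clip(x[:,:,::-1].astype(float)*1.5,0,255).astype(np.uint8),s,interpolation=cv2.INTER_CUBIC)
cv2.imwrite("pics/l2.png",np.hstack([r(w["pixels"][150:420,140:410],(400,400)),r(s["pixels"][125:205,315:395],(400,400))]))
E
```

```text
(no output)
```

View pics/l2.png

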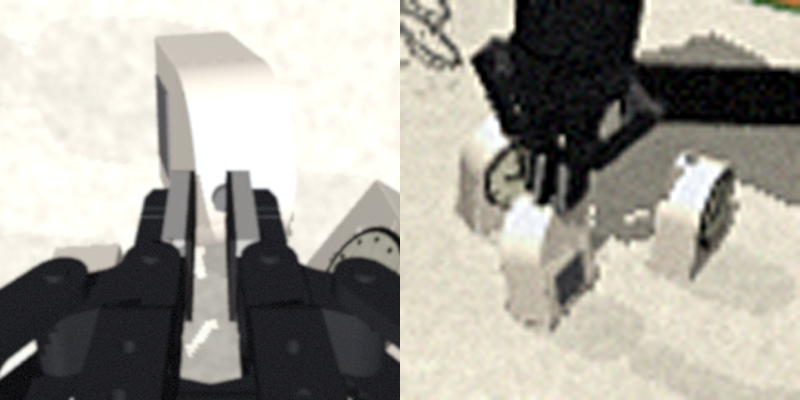

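The view shows the shut pads sitting on top of the clock, well above where the stated tip offset puts them. I'll check the tip height with the side camera.

```bash
python3 - <<'E'
from h import *
o=robot.get_obs();s=vision.get_image("side");S=world(s);w=vision.get_image("wrist");P=wworld(o,w)
print(o["eef_pos"].round(4))
print("side col scan")
for u in (341,344,346,349,351):
    print(u,[(v,*S[v,u].round(3).tolist()) for v in range(152,176,3)])
print("wrist finger scan u=262"); 
for v in range(256,330,8): print(v,P[v,262].round(3).tolist(),P[v,306].round(3).tolist(),w["pixels"][v,262].tolist())
E
```

```text
[ 0.4793 -0.3119  0.0644]
side col scan
341 [(152, 0.494, -0.3, 0.13), (155, 0.494, -0.301, 0.118), (158, 0.495, -0.309, 0.102), (161, 0.494, -0.308, 0.091), (164, 0.496, -0.316, 0.074), (167, 0.491, -0.306, 0.07), (170, 0.486, -0.292, 0.069), (173, 0.482, -0.283, 0.064)]
344 [(152, 0.487, -0.308, 0.127), (155, 0.485, -0.305, 0.118), (158, 0.484, -0.305, 0.107), (161, 0.484, -0.307, 0.095), (164, 0.484, -0.312, 0.08), (167, 0.479, -0.298, 0.079), (170, 0.476, -0.293, 0.072), (173, 0.474, -0.289, 0.063)]
346 [(152, 0.482, -0.312, 0.126), (155, 0.483, -0.32, 0.11), (158, 0.481, -0.316, 0.101), (161, 0.476, -0.303, 0.1), (164, 0.474, -0.3, 0.091), (167, 0.475, -0.306, 0.076), (170, 0.473, -0.303, 0.066), (173, 0.471, -0.301, 0.056)]
349 [(152, 0.466, -0.291, 0.143), (155, 0.467, -0.296, 0.129), (158, 0.467, -0.3, 0.115), (161, 0.467, -0.305, 0.101), (164, 0.465, -0.301, 0.093), (167, 0.47, -0.324, 0.065), (170, 0.47, -0.326, 0.052), (173, 0.468, -0.323, 0.043)]
351 [(152, 0.462, -0.298, 0.14), (155, 0.462, -0.302, 0.127), (158, 0.46, -0.3, 0.118), (161, 0.461, -0.307, 0.101), (164, 0.462, -0.313, 0.087), (167, 0.468, -0.338, 0.057), (170, 0.464, -0.33, 0.052), (173, 0.464, -0.333, 0.038)]
wrist finger scan u=262
256 [0.472, -0.306, 0.056] [0.492, -0.302, 0.073] [120, 116, 110]
264 [0.471, -0.31, 0.058] [0.492, -0.304, 0.075] [110, 107, 102]
272 [0.474, -0.299, 0.087] [0.491, -0.303, 0.085] [96, 95, 94]
280 [0.474, -0.299, 0.093] [0.491, -0.302, 0.092] [96, 96, 95]
288 [0.474, -0.299, 0.098] [0.49, -0.301, 0.099] [96, 94, 94]
296 [0.474, -0.299, 0.104] [0.49, -0.302, 0.104] [96, 95, 94]
304 [0.475, -0.299, 0.108] [0.489, -0.301, 0.11] [96, 95, 94]
312 [0.475, -0.298, 0.114] [0.489, -0.301, 0.114] [127, 126, 126]
320 [0.474, -0.302, 0.113] [0.489, -0.3, 0.12] [90, 88, 88]
328 [0.474, -0.303, 0.116] [0.488, -0.3, 0.123] [13, 13, 17]
```

The side and wrist depth both put the shut fingertips about 20 mm above the reported TCP height, 45 mm off what was stated. Laterally they agree. The fingers never touched the clock; they closed just above it. I'll open, re-measure and go deeper.

>>> step_arm([
  [0,0,0.01,0,0,0,0],
  [-0.003,0.002,0.015,0.01,0.013,0,0],
  [-0.003,0,0.015,0,0,0,0],
  [0,0,0.01,0,0,0,0],
  [0,0,0,0,0,0,0],
  [0,0,0,0,0,0,0],
])

```text
t: 4.03
eef_pos: [0.4713, -0.3075, 0.115]
eef_rot: [-3.14, 0.006, -0.16]
contact_force: [-0.1, 0.3, 0.0]
width: 0.0799
```

```bash
cat > m.py <<'E'
from h import *
o=robot.get_obs();w=vision.get_image("wrist");P=wworld(o,w);a=vision.get_image("top");W=world(a)
print(o["eef_pos"].round(4),o["eef_rot"].round(4),o["width"])
for n,P,im in(("wrist",P,w),("top",W,a)):
    hsv=cv2.cvtColor(im["pixels"],cv2.COLOR_RGB2HSV)
    ok=(im["z_map"]>0)&(np.linalg.norm(P[...,:2]-[.474,-.308],axis=2)<.05)&(hsv[...,2]>60)
    for lo,hi in((.06,.085),(.035,.085)):
        Q=P[ok&(P[...,2]>lo)&(P[...,2]<hi)]
        if len(Q)>9: print(n,lo,len(Q),Q.mean(0).round(4),Q[:,2].max().round(3),cv2.minAreaRect((Q[:,:2]*1000).astype(np.float32)))
# finger tip: lowest dark/gray points near the fingers
P=wworld(o,w);R=Ro.from_euler("xyz",o["eef_rot"]).as_matrix();T=(P-o["eef_pos"])@R
for sg in(-1,1):
    m=(w["z_map"]>0)&(w["z_map"]<.19)&(sg*T[...,0]>.02)&(abs(T[...,0])<.065)&(abs(T[...,1])<.02);Q=T[m]
    if len(Q): print("tip tool z",np.percentile(Q[:,2],99).round(4),"x range",Q[:,0].min().round(4),Q[:,0].max().round(4))
E
python3 m.py
```

```text
[ 0.4713 -0.3075  0.115 ] [-3.1396  0.0064 -0.1602] 0.07992996980879878
wrist 0.06 4302 [ 0.4731 -0.3042  0.0701] 0.078 ((472.9253234863281, -308.1433410644531), (52.62217712402344, 32.04289627075195), 81.34423065185547)
wrist 0.035 5231 [ 0.4738 -0.3     0.0667] 0.078 ((473.44158935546875, -306.38702392578125), (57.19487762451172, 32.345733642578125), 80.72210693359375)
top 0.06 46 [ 0.4796 -0.2912  0.066 ] 0.072 ((478.9541015625, -289.0442810058594), (12.474752426147461, 33.832210540771484), 53.71632766723633)
top 0.035 92 [ 0.4773 -0.2867  0.0585] 0.072 ((478.9302978515625, -286.3917541503906), (18.868070602416992, 35.963768005371094), 57.083824157714844)
tip tool z -0.0272 x range -0.065 -0.02
tip tool z -0.0273 x range 0.0201 0.065
```

>>> step_arm([
  [0.002,0,-0.015,0,-0.006,0,0],
  [0,0,-0.02,0,0,0,0],
  [0,0,-0.02,0,0,0,0],
  [0,0,-0.015,0,0,0,0],
  [0,0,-0.005,0,0,0,0],
  [0,0,0,0,0,0,0],
])

```text
t: 4.63
eef_pos: [0.472, -0.3058, 0.0335]
eef_rot: [-3.136, 0.004, -0.16]
contact_force: [0.0, 0.7, -0.4]
width: 0.0855
```

```bash
python3 m.py
```

```text
[ 0.472  -0.3058  0.0335] [-3.1361  0.0036 -0.16  ] 0.08554501232083012
wrist 0.06 10224 [ 0.4757 -0.3013  0.0702] 0.085 ((474.38201904296875, -306.95977783203125), (49.31413650512695, 96.33181762695312), 82.5163803100586)
wrist 0.035 12953 [ 0.4762 -0.297   0.0662] 0.085 ((474.4726867675781, -304.6192321777344), (53.940242767333984, 96.37059783935547), 81.19741821289062)
top 0.035 22 [ 0.488  -0.2852  0.0529] 0.07 ((497.1805419921875, -290.159423828125), (6.565702438354492, 52.67044448852539), 62.10857009887695)
tip tool z -0.0287 x range -0.065 -0.0202
tip tool z -0.0287 x range 0.0202 0.065
```

>>> step_arm([
  [0.001,-0.002,-0.012,-0.004,-0.003,0,0],
  [0,0,-0.012,0,0,0,0],
  [0,0,-0.003,0,0,0,0],
  [0,0,0,0,0,0,60],
  [0,0,0,0,0,0,90],
])

```text
t: 5.15
eef_pos: [0.4768, -0.3109, 0.0118]
eef_rot: [3.138, -0.009, -0.16]
contact_force: [0.0, -0.1, 0.7]
width: 0.0641
```

>>> step_arm([
  [-0.003,0.002,-0.005,0,0.006,0,120],
  [-0.001,0.001,-0.002,0,0.003,0,140],
  [0,0,-0.001,0,0,0,160],
  [0,0,-0.001,0,0,0,180],
  [0,0,-0.001,0,0,0,200],
  [0,0,-0.001,0,0,0,210],
  [0,0,-0.001,0,0,0,210],
])

```text
t: 5.73
eef_pos: [0.4737, -0.3086, 0.005]
eef_rot: [3.135, 0.0, -0.159]
contact_force: [-2.1, 2.1, 5.2]
width: 0.0296
```

```bash
python3 - <<'E'
from h import *
o=robot.get_obs();print(o["eef_pos"],o["eef_rot"],o["width"],o["contact_force"])
w=vision.get_image("wrist");s=vision.get_image("side")
r=lambda x,s:cv2.resize(np.clip(x[:,:,::-1].astype(float)*1.5,0,255).astype(np.uint8),s,interpolation=cv2.INTER_CUBIC)
cv2.imwrite("pics/l3.png",np.hstack([r(w["pixels"][150:420,140:410],(400,400)),r(s["pixels"][125:205,315:395],(400,400))]))
E
```

```text
[ 0.4736667  -0.3086214   0.00499085] [ 3.13518538e+00  2.70736488e-04 -1.59388334e-01] 0.029600288064456314 [-2.07138902  2.06349443  5.22709799]
```

View pics/l3.png

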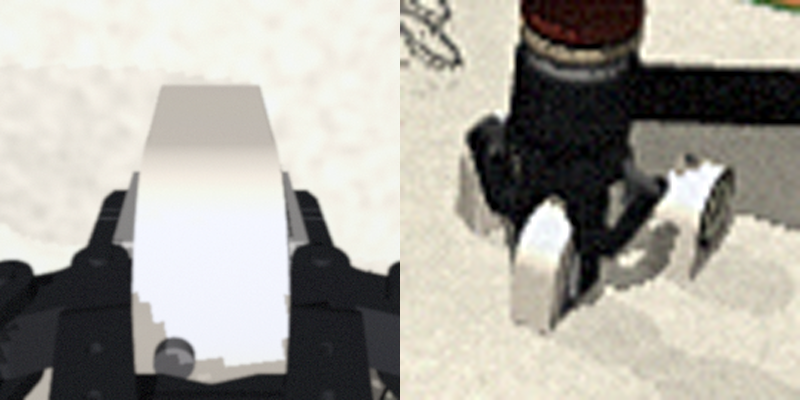

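The jaws hold the clock squarely across its depth: the opening is 29.6 mm and the clock is upright in both views. I'm lifting it.

>>> step_arm([
  [0,0,0.005,0,0,0,210],
  [0,0,0.012,0,0,0,210],
  [0,0,0.02,0,0,0,210],
  [0,0,0.025,0,0,0,210],
  [0,0,0.025,0,0,0,210],
  [0,0,0.025,0,0,0,210],
  [0,0,0.02,0,0,0,210],
  [0,0,0.01,0,0,0,210],
  [0,0,0,0,0,0,210],
], force=40)

```text
t: 6.58
eef_pos: [0.4702, -0.3054, 0.1548]
eef_rot: [3.138, 0.004, -0.159]
contact_force: [0.2, 0.1, -1.5]
width: 0.0294
```

>>> step_arm([
  [0.003,0.01,0,0,0,-0.04,210],
  [0.005,0.018,0,0,0,-0.08,210],
  [0.005,0.018,0,0,0,-0.08,210],
  [0.005,0.018,0,0,0,-0.08,210],
  [0.005,0.018,0,0,0,-0.08,210],
  [0.005,0.018,0,0,0,-0.08,210],
  [0.005,0.018,0,0,0,-0.08,210],
  [0.005,0.018,0,0,0,-0.08,210],
  [0.005,0.018,0,0,0,-0.08,210],
  [0.005,0.018,0,0,0,-0.08,210],
])

```text
t: 7.42
eef_pos: [0.5129, -0.1265, 0.1436]
eef_rot: [3.132, 0.019, -0.963]
contact_force: [-0.5, 0.0, -1.4]
width: 0.0296
```

>>> step_arm([
  [0.005,0.016,0,0,0,-0.07,210],
  [0.005,0.016,0,0,0,-0.07,210],
  [0.005,0.016,0,0,0,-0.07,210],
  [0.005,0.016,0,0,0,-0.06,210],
  [0.005,0.012,0,0,0,-0.04,210],
  [0.003,0.008,0,0,0,-0.02,210],
  [0,0,0,0,0,0,210],
])

```text
t: 8.0
eef_pos: [0.5357, -0.0329, 0.1317]
eef_rot: [3.118, 0.03, -1.309]
contact_force: [0.4, -0.2, -1.7]
width: 0.0296
```

```bash
cat > d.py <<'E'
import sys
from h import *
x,y,z,yaw=map(float,sys.argv[1:5]);o=robot.get_obs()
print(o["t"],o["eef_pos"].round(4),o["eef_rot"].round(4),o["width"],o["contact_force"].round(1))
R=Ro.from_euler("xyz",o["eef_rot"]);G=Ro.from_euler("xyz",[np.pi,0,yaw])
print("to go",(np.array([x,y,z])-o["eef_pos"]).round(4),(G*R.inv()).as_rotvec().round(4))
E
python3 d.py .5454 -.0317 .1 -1.326
```

```text
8.0 [ 0.5357 -0.0329  0.1317] [ 3.1185  0.0298 -1.3088] 0.029648151172489645 [ 0.4 -0.2 -1.7]
to go [ 0.0097  0.0012 -0.0317] [-0.0231 -0.0299 -0.0175]
```

>>> step_arm([
  [0.005,0.001,0,-0.012,-0.015,-0.01,210],
  [0.004,0,0,-0.01,-0.012,-0.007,210],
  [0,0,-0.008,0,0,0,210],
  [0,0,-0.008,0,0,0,210],
])

```text
t: 8.33
eef_pos: [0.5448, -0.0327, 0.1134]
eef_rot: [3.14, -0.002, -1.326]
contact_force: [-0.7, 0.8, -2.0]
width: 0.0299
```

```bash
python3 d.py .5454 -.0317 .1 -1.326
python3 - <<'E'
from h import *
o=robot.get_obs();w=vision.get_image("wrist");P=wworld(o,w);a=vision.get_image("top");s=vision.get_image("side")
p=w["pixels"];hsv=cv2.cvtColor(p,cv2.COLOR_RGB2HSV)
near=(w["z_map"]>0)&(np.linalg.norm(P[...,:2]-[.545,-.032],axis=2)<.05)
m=near&(P[...,2]>.14)&(hsv[...,1]<60)&(hsv[...,2]>60);Q=P[m];print("clock",len(Q),Q[:,2].max(),cv2.minAreaRect((Q[:,:2]*1000).astype(np.float32)))
m=near&(abs(P[...,2]-.075)<.006);Q=P[m];print("plinth seen",len(Q),Q.mean(0) if len(Q) else 0)
r=lambda x,s:cv2.resize(np.clip(x[:,:,::-1].astype(float)*1.5,0,255).astype(np.uint8),s,interpolation=cv2.INTER_CUBIC)
cv2.imwrite("pics/p1.png",np.hstack([r(p,(400,300)),r(s["pixels"][180:285,220:360],(400,300))]))
E
```

```text
8.3333 [ 0.5448 -0.0327  0.1134] [ 3.1399e+00 -1.5000e-03 -1.3257e+00] 0.029928211203299578 [-0.7  0.8 -2. ]
to go [ 0.0006  0.001  -0.0134] [ 0.0019 -0.0013 -0.0003]
clock 18701 0.20981864490528956 ((554.1509399414062, -30.25870132446289), (42.84697341918945, 97.80670166015625), 13.63244915008545)
plinth seen 847 [ 0.5679681  -0.02473561  0.07430697]
```

View pics/p1.png

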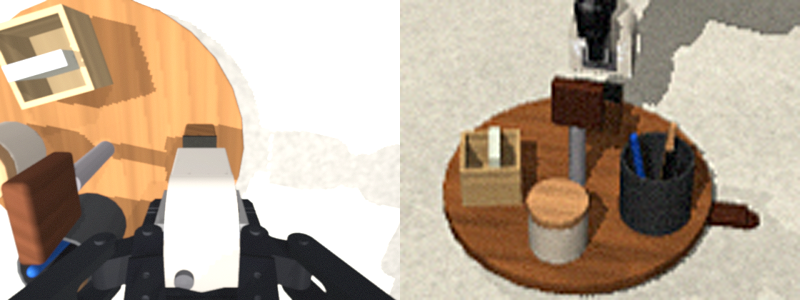

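The wrist view shows the clock held directly above the plinth, aligned with it, and the black plinth end is visible at (200,140). I'm lowering it.

>>> step_arm([
  [0.001,0.001,-0.01,0.002,-0.001,0,210],
  [0,0,-0.008,0,0,0,210],
  [0,0,-0.004,0,0,0,210],
  [0,0,-0.002,0,0,0,210],
  [0,0,-0.002,0,0,0,210],
])

```text
t: 8.9
eef_pos: [0.5453, -0.0326, 0.0846]
eef_rot: [3.14, 0.001, -1.327]
contact_force: [0.3, -0.4, -0.8]
width: 0.03
```

```bash
python3 d.py .5454 -.0317 .08 -1.326
```

```text
8.9 [ 0.5453 -0.0326  0.0846] [ 3.1400e+00  1.2000e-03 -1.3274e+00] 0.030019829366715222 [ 0.3 -0.4 -0.8]
to go [ 0.0001  0.0009 -0.0046] [-0.0008 -0.0019  0.0014]
```

>>> step_arm([
  [0,0.001,-0.002,0,0,0,210],
  [0,0,-0.001,0,0,0,210],
  [0,0,-0.001,0,0,0,210],
])

```text
t: 9.15
eef_pos: [0.5453, -0.0315, 0.08]
eef_rot: [3.14, 0.001, -1.327]
contact_force: [-0.7, -0.1, 6.1]
width: 0.0296
```

```bash
python3 d.py .5454 -.0317 .08 -1.326
```

```text
9.15 [ 0.5453 -0.0315  0.08  ] [ 3.1397e+00  1.4000e-03 -1.3275e+00] 0.029550586990905205 [-0.7 -0.1  6.1]
to go [ 0.0001 -0.0002 -0.    ] [-0.0009 -0.0022  0.0015]
```

Contact is made (+6 N). I'm opening gently, only part way.

>>> step_arm([
  [0,0,0,0,0,0,200],
  [0,0,0,0,0,0,180],
  [0,0,0,0,0,0,160],
  [0,0,0,0,0,0,145],
  [0,0,0,0,0,0,140],
  [0,0,0,0,0,0,135],
  [0,0,0,0,0,0,135],
])

```text
t: 9.73
eef_pos: [0.5476, -0.0318, 0.0829]
eef_rot: [-3.138, -0.001, -1.327]
contact_force: [1.0, 0.3, 0.3]
width: 0.0401
```

```bash
cat > c.py <<'E'
from h import *
o=robot.get_obs();w=vision.get_image("wrist");P=wworld(o,w)
p=w["pixels"];hsv=cv2.cvtColor(p,cv2.COLOR_RGB2HSV)
print(o["width"],o["eef_pos"])
m=((w["z_map"]>0)&(hsv[...,1]<40)&(hsv[...,2]>90)&(P[...,2]>.125)&(P[...,2]<.156)&(np.linalg.norm(P[...,:2]-[.545,-.032],axis=2)<.05)).astype(np.uint8)
n,l,st,_=cv2.connectedComponentsWithStats(cv2.morphologyEx(m,cv2.MORPH_OPEN,np.ones((3,3),np.uint8)))
k=1+st[1:,4].argmax();Q=P[l==k];print("clock",len(Q),Q[:,2].max(),cv2.minAreaRect((Q[:,:2]*1000).astype(np.float32)))
E
python3 c.py;  python3 d.py .5454 -.0317 .08 -1.326
```

```text
0.04010448180795447 [ 0.54759973 -0.03182342  0.08292818]
clock 14492 0.15243425036835215 ((554.1470947265625, -29.699779510498047), (42.66400909423828, 32.00556182861328), 13.855436325073242)
9.7833 [ 0.5476 -0.0318  0.0829] [-3.1384e+00 -1.0000e-03 -1.3272e+00] 0.04029595983212753 [ 0.9 -0.3 -0. ]
to go [-0.0022  0.0001 -0.0029] [0.0002 0.0033 0.0012]
```

>>> step_arm([
  [-0.002,0,0,0,0.003,0,110],
  [0,0,0,0,0,0,100],
  [0,0,0.003,0,0,0,100],
  [0,0,0.01,0,0,0,100],
  [0,0,0.018,0,0,0,100],
  [0,0,0.02,0,0,0,100],
  [0,0,0.02,0,0,0,100],
  [0,0,0.01,0,0,0,100],
])

```text
t: 10.45
eef_pos: [0.5423, -0.0312, 0.1659]
eef_rot: [3.135, 0.003, -1.327]
contact_force: [0.2, 0.3, 0.1]
width: 0.0518
```

```bash
python3 c.py;  python3 d.py .5242 .0536 .18 -1.326
python3 - <<'E'
from h import *
a=vision.get_image("top");W=world(a)
for n,u0,u1,v0,v1,lo,hi in(("knob",248,282,180,225,.14,.165),("clock",280,312,178,218,.125,.158)):
    m=np.zeros(W.shape[:2],bool);m[v0:v1,u0:u1]=1
    Q=W[m&(W[...,2]>lo)&(W[...,2]<hi)];print(n,len(Q),cv2.minAreaRect((Q[:,:2]*1000).astype(np.float32)) if len(Q)>5 else 0)
E
```

```text
0.05175294242182471 [ 0.54226254 -0.03124771  0.16591576]
clock 6067 0.15263584246008416 ((547.78857421875, -31.240447998046875), (56.0099983215332, 31.669898986816406), 13.753169059753418)
10.5 [ 0.5433 -0.0314  0.1677] [ 3.1377e+00  1.6000e-03 -1.3273e+00] 0.05173286558374512 [ 1.1 -0.6  2. ]
to go [-0.0191  0.085   0.0123] [-0.0006 -0.0042  0.0013]
knob 76 ((525.1595458984375, 54.09666442871094), (44.60080337524414, 13.464204788208008), 12.782767295837402)
clock 69 ((519.9022827148438, -36.64906692504883), (15.331738471984863, 30.50495719909668), 1.7480493783950806)
```

The clock stands free on the plinth, centred within about 1 mm and square to it. Next is the knob.

>>> step_arm([
  [-0.001,0.004,0.005,0,-0.004,0,100],
  [-0.004,0.016,0,0,0,0,100],
  [-0.005,0.02,0,0,0,0,100],
  [-0.005,0.02,0,0,0,0,100],
  [-0.003,0.014,0,0,0,0,100],
  [-0.001,0.006,0,0,0,0,100],
  [0,0,0,0,0,0,100],
])

```text
t: 11.13
eef_pos: [0.5188, 0.0523, 0.1649]
eef_rot: [3.131, 0.005, -1.33]
contact_force: [0.5, -0.1, 0.2]
width: 0.0515
```

```bash
python3 d.py .5242 .0536 .105 -1.326
```

```text
11.1333 [0.5188 0.0523 0.1649] [ 3.1314  0.0047 -1.3298] 0.05151833312545992 [ 0.5 -0.1  0.2]
to go [ 0.0054  0.0013 -0.0599] [-0.0021 -0.011   0.0038]
```

>>> step_arm([
  [0.005,0.001,0,-0.002,-0.011,0.004,100],
  [0,0,-0.012,0,0,0,100],
  [0,0,-0.015,0,0,0,100],
  [0,0,-0.012,0,0,0,100],
])

```text
t: 11.47
eef_pos: [0.5262, 0.0519, 0.1253]
eef_rot: [-3.136, -0.003, -1.326]
contact_force: [0.4, 1.0, -0.5]
width: 0.052
```

```bash
python3 d.py .5242 .0536 .105 -1.326
```

```text
11.4667 [0.5262 0.0519 0.1253] [-3.1361e+00 -2.8000e-03 -1.3260e+00] 0.051990636839329044 [ 0.4  1.  -0.5]
to go [-0.002   0.0017 -0.0203] [0.0013 0.006  0.    ]
```

>>> step_arm([
  [-0.002,0.001,-0.01,0.001,0.006,0,100],
  [0,0,-0.006,0,0,0,100],
  [0,0,-0.002,0,0,0,110],
  [0,0,0,0,0,0,140],
], force=25)

```text
t: 11.8
eef_pos: [0.5209, 0.0513, 0.0995]
eef_rot: [3.132, 0.002, -1.329]
contact_force: [-1.0, 0.3, -0.4]
width: 0.0392
```

```bash
python3 d.py .5242 .0536 .105 -1.326
```

```text
11.8 [0.5209 0.0513 0.0995] [ 3.1316e+00  2.2000e-03 -1.3287e+00] 0.03924462979361046 [-1.   0.3 -0.4]
to go [0.0033 0.0023 0.0055] [ 0.0003 -0.0102  0.0027]
```

Centring, then closing slowly.

>>> step_arm([
  [0.003,0.002,0.003,0,-0.009,0.002,170],
  [0,0,0,0,0,0,190],
  [0,0,0,0,0,0,205],
  [0,0,0,0,0,0,220],
  [0,0,0,0,0,0,235],
  [0,0,0,0,0,0,245],
  [0,0,0,0,0,0,245],
])

```text
t: 12.38
eef_pos: [0.5245, 0.0545, 0.1035]
eef_rot: [-3.14, 0.001, -1.327]
contact_force: [1.5, 1.0, -3.5]
width: 0.0134
```

```bash
python3 d.py .5242 .0536 .105 -1.326; python3 - <<'E'
from h import *
w=vision.get_image("wrist");s=vision.get_image("side")
r=lambda x,s:cv2.resize(np.clip(x[:,:,::-1].astype(float)*1.5,0,255).astype(np.uint8),s,interpolation=cv2.INTER_CUBIC)
cv2.imwrite("pics/k1.png",np.hstack([r(w["pixels"],(400,300)),r(s["pixels"][180:285,220:360],(400,300))]))
E
```

```text
12.3833 [0.5245 0.0545 0.1035] [-3.1402e+00  1.1000e-03 -1.3265e+00] 0.013432355400076191 [ 1.5  1.  -3.5]
to go [-0.0003 -0.0009  0.0015] [-0.0014  0.0011  0.0005]
```

View pics/k1.png

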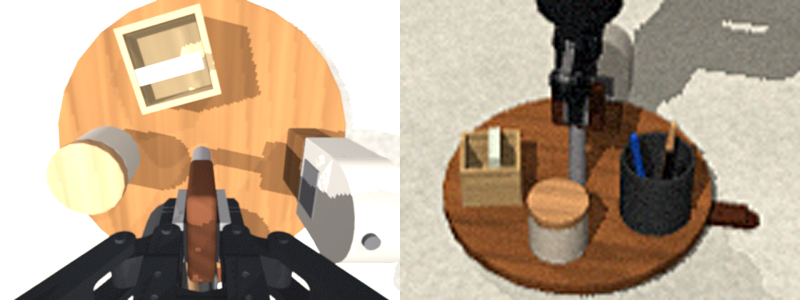

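The knob is gripped (13.4 mm) and the clock stands on the plinth with its battery cover inward, so the dial faces out. I'm turning clockwise with ramps, about 85° in all.

>>> step_arm([
  [0,-0.001,0,0,0,-0.005,255],
  [0,0,0,0,0,-0.01,255],
  [0,0,0,0,0,-0.015,255],
  [0,0,0,0,0,-0.02,255],
  [0,0,0,0,0,-0.025,255],
  [0,0,0,0,0,-0.03,255],
  [0,0,0,0,0,-0.03,255],
  [0,0,0,0,0,-0.03,255],
], force=40)

```text
t: 13.15
eef_pos: [0.5245, 0.0547, 0.1035]
eef_rot: [-3.14, 0.003, -1.503]
contact_force: [3.0, 1.9, -3.2]
width: 0.0137
```

```bash
python3 d.py .5244 .0538 .105 -2.81
```

```text
13.15 [0.5245 0.0547 0.1035] [-3.1397  0.0032 -1.5027] 0.013714395343353737 [ 3.   1.9 -3.2]
to go [-0.0001 -0.0009  0.0015] [-0.0017  0.0036 -1.3073]
```

>>> step_arm([
  [0,0,0,0,0,-0.03,255],
  [0,0,0,0,0.001,-0.035,255],
  [0,0,0,0,0,-0.035,255],
  [0,0,0,0,0,-0.035,255],
  [0,0,0,0,0.001,-0.035,255],
  [0,0,0,0,0,-0.035,255],
  [0,0,0,0,0,-0.035,255],
  [0,0,0,0,0,-0.035,255],
  [0,0,0,0,0,-0.035,255],
  [0,0,0,0,0,-0.035,255],
])

```text
t: 13.98
eef_pos: [0.5246, 0.055, 0.1035]
eef_rot: [-3.142, 0.003, -1.874]
contact_force: [0.6, 2.1, -2.6]
width: 0.0134
```

>>> step_arm([
  [0,0,0,0,0,-0.035,255],
  [0,0,0,0,0,-0.035,255],
  [0,0,0,0,0,-0.035,255],
  [0,0,0,0,0,-0.035,255],
  [0,0,0,0,0,-0.035,255],
  [0,0,0,0,0,-0.035,255],
  [0,0,0,0,0,-0.035,255],
  [0,0,0,0,0,-0.035,255],
  [0,0,0,0,0,-0.035,255],
  [0,0,0,0,0,-0.035,255],
])

```text
t: 14.82
eef_pos: [0.5247, 0.0553, 0.1035]
eef_rot: [-3.142, 0.004, -2.251]
contact_force: [-0.2, 1.2, -3.6]
width: 0.0137
```

```bash
python3 d.py .5244 .0538 .105 -2.81
```

```text
14.8167 [0.5247 0.0553 0.1035] [-3.1415  0.0035 -2.2513] 0.013719525908560503 [-0.2  1.2 -3.6]
to go [-0.0003 -0.0015  0.0015] [-0.002   0.003  -0.5587]
```

>>> step_arm([
  [0,0,0,0,0,-0.035,255],
  [0,0,0,0,0,-0.035,255],
  [0,0,0,0,0,-0.035,255],
  [0,0,0,0,0,-0.035,255],
  [0,0,0,0,0,-0.035,255],
  [0,0,0,0,0,-0.035,255],
  [0,0,0,0,0,-0.035,255],
  [0,0,0,0,0,-0.03,255],
  [0,0,0,0,0,-0.03,255],
  [0,0,0,0,0,-0.03,255],
])

```text
t: 15.65
eef_pos: [0.5251, 0.0556, 0.1035]
eef_rot: [3.141, 0.004, -2.613]
contact_force: [1.0, 2.3, -3.5]
width: 0.0137
```

>>> step_arm([
  [0,0,0,0,0,-0.03,255],
  [0,0,0,0,0,-0.03,255],
  [0,0,0,0,0,-0.025,255],
  [0,0,0,0,0,-0.025,255],
  [0,0,0,0,0,-0.02,255],
  [0,0,0,0,0,-0.015,255],
  [0,0,0,0,0,-0.01,255],
  [0,0,0,0,0,-0.005,255],
  [0,0,0,0,0,0,255],
])

```text
t: 16.4
eef_pos: [0.5252, 0.0556, 0.1035]
eef_rot: [3.141, 0.003, -2.79]
contact_force: [1.5, 1.7, -2.8]
width: 0.0138
```

```bash
cat > f.py <<'E'
from h import *
a=vision.get_image("top");s=vision.get_image("side");W=world(a);S=world(s)
o=robot.get_obs();w=vision.get_image("wrist");P=wworld(o,w)
ax=np.array([.5244,.0537])
def ang(c): return np.degrees(np.arctan2(*(np.asarray(c)-ax)[::-1]))
for n,M,im in(("top",W,a),("side",S,s),("wrist",P,w)):
    hsv=cv2.cvtColor(im["pixels"],cv2.COLOR_RGB2HSV);d=np.linalg.norm(M[...,:2]-ax,axis=2)
    th=np.degrees(np.arctan2(M[...,1]-ax[1],M[...,0]-ax[0]))%360
    ok=(im["z_map"]>0)&(th>170)&(th<230)
    t=ok&(hsv[...,1]>110)&(d>.138)&(d<.18)&(M[...,2]<.03)&(M[...,2]>.004)
    c=ok&(hsv[...,1]<60)&(hsv[...,2]>70)&(d>.06)&(d<.115)&(M[...,2]>.12)&(M[...,2]<.157)
    for k,m in(("tongue",t),("clock",c)):
        Q=M[m]
        if len(Q)>15: r=cv2.minAreaRect((Q[:,:2]*1000).astype(np.float32));print(n,k,len(Q),Q.mean(0).round(4),"ang",ang(Q[:,:2].mean(0)).round(1),ang(np.array(r[0])/1000).round(1),r)
r=lambda x,s:cv2.resize(np.clip(x[:,:,::-1].astype(float)*1.5,0,255).astype(np.uint8),s,interpolation=cv2.INTER_CUBIC)
cv2.imwrite("pics/f1.png",np.hstack([r(w["pixels"],(400,300)),r(a["pixels"][140:275,180:360],(400,300))]))
E
python3 d.py .5244 .0538 .105 -2.81; python3 f.py
```

```text
16.4 [0.5252 0.0556 0.1035] [ 3.1406  0.0034 -2.7895] 0.013820546340328786 [ 1.5  1.7 -2.8]
to go [-0.0008 -0.0018  0.0015] [-0.0021  0.0029 -0.0205]
top tongue 37 [ 0.3738 -0.0028  0.0098] ang -159.4 -158.5 ((376.9750061035156, -4.484258651733398), (14.450568199157715, 33.81071472167969), 77.53743743896484)
top clock 54 [0.4474 0.0238 0.1448] ang -158.8 -156.2 ((448.6085510253906, 20.347976684570312), (57.79409408569336, 16.112438201904297), 78.09075927734375)
side tongue 78 [0.3782 0.01   0.0108] ang -163.4 -162.3 ((376.36187744140625, 6.3865509033203125), (33.81462097167969, 25.236560821533203), 19.62076759338379)
side clock 226 [0.4353 0.0401 0.1401] ang -171.4 -166.9 ((437.4023742675781, 33.443843841552734), (31.4039249420166, 50.19520568847656), 17.025657653808594)
wrist tongue 216 [ 0.3795 -0.0036  0.0102] ang -158.4 -158.8 ((375.3315734863281, -4.209012985229492), (8.121500015258789, 30.265966415405273), 84.31453704833984)
wrist clock 14472 [0.4516 0.021  0.1386] ang -155.8 -161.6 ((442.968017578125, 26.53783416748047), (31.439014434814453, 61.86318588256836), 20.40764808654785)
```

View pics/f1.png

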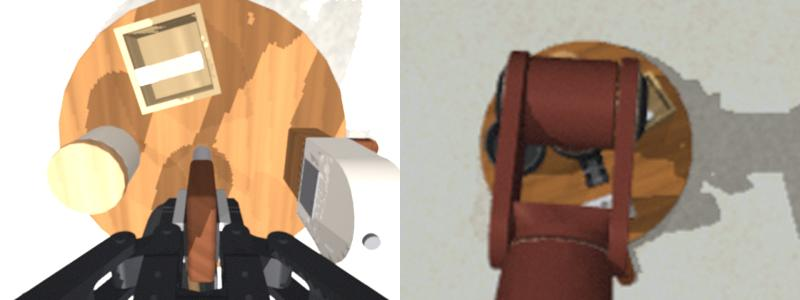

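The clock stands on the plinth. Its measured rectangle (wrist view) is centred at −161.6° and its orientation corresponds to −159.6°; the tongue is at −161.0°. I'll make one last small turn and let everything rest.

>>> step_arm([
  [0,0,0,0,0,-0.005,255],
  [0,0,0,0,0,-0.01,255],
  [0,0,0,0,0,-0.005,255],
  [0,0,0,0,0,0,255],
  [0,0,0,0,0,0,255],
  [0,0,0,0,0,0,255],
  [0,0,0,0,0,0,255],
  [0,0,0,0,0,0,255],
])

```text
t: 17.22
eef_pos: [0.5252, 0.0557, 0.1035]
eef_rot: [3.141, 0.004, -2.811]
contact_force: [0.3, 2.0, -2.7]
width: 0.0137
```

```bash
python3 d.py .5244 .0538 .105 -2.81; python3 f.py | grep "wrist clock"; python3 -c "
from h import *
o=robot.get_obs();print(abs(o['joint_vel']).max(),o['joints'][5],o['width']);robot.sign_off()"
```

```text
17.2167 [0.5252 0.0557 0.1035] [ 3.1406  0.0035 -2.8111] 0.013686870902812858 [ 0.3  2.  -2.7]
to go [-0.0008 -0.0019  0.0015] [-0.0021  0.003   0.0011]
wrist clock 14473 [0.4509 0.0226 0.1387] ang -157.1 -163.0 ((441.8575439453125, 28.53667449951172), (32.411659240722656, 62.02716064453125), 19.065107345581055)
0.001442993420969942 2.7738455510242375 0.01368550678772528
the job is handed in; nothing more can be done
```

The clock is standing on the plinth with its dial outwards and let go of. I turned the deck about 85° clockwise by the centre grip until the plinth lined up with the tongue, then handed the job in still gripping. Sign-off gives no verdict, so whether it passed is not confirmed.

- **Which clock:** I took the one farthest to the robot's left. My first grasp closed just above it and did not move it. Both cameras showed the fingertips about 45 mm higher than the stated offset. I went deeper by that amount, and the second grasp held.
- **Alignment:** The gripper's final heading, which the deck follows, was −161.1°, against −161.0° measured for the tongue. The clock's own outline gave −163.0° by its centre and −160.9° by its orientation. The two disagree by about 2°, well inside the 6.9° (0.12 rad) allowed.
- **Clock on the plinth:** It was centred within about 1 mm before the turn and within about 3 mm after it.
- **At hand-in:** The jaws held the grip at 13.7 mm opening with 40 N commanded, and the arm was at rest. The run took about 17 s.
- **Not checked:** The arm blocked the top camera's view of the clock at the end, so it gave only partial readings (a few degrees off the wrist's). The final figures come mainly from the wrist camera. I didn't re-measure the remote, notebooks or tube, but the arm never came near them.

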